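# Clamp the tin and hold the spring guard open

## Robot

A 6-joint arm with a two-finger parallel gripper is mounted at the origin on the work surface. World frame = base frame: x ahead of the robot, y to its left, z up, the work surface at z = 0. Lengths are in m, angles in rad, forces in N, time in s.
With the tool pointing down it reaches from about 0.325 to 0.85 m from the base axis. Payload 15.5 kg.
Tool frame: the origin (TCP) lies midway between the tips of the shut fingers; the grasp point (between the pads) lies ctrl.grip_point_offset behind it (ctrl.grip_point_offset is the distance from the TCP to the grasp point, in m); y points along the fingers, x is the direction in which the jaws open and shut, and the axes are right-handed (so a half turn about y gives the same grasp; the last joint's range is limited). The gripper opens to 91 mm and grips with 3 to 60 N. Pads are 32 mm wide; open, the fingers measure 118 mm over their backs; the gripper's body (76 mm by 178 mm) begins 60 mm behind the grasp point.
Start: joints at [-1.325, 0.494, 1.345, -0, 1.302, -0.096], TCP at [0.209, -0.589, 0.214] pointing down, gripper open.
Joint ranges: [-2.91, 2.91], [-0.82, 2.16], [0.22, 2.67], [-1.22, 4.37], [0.12, 2.79], [-3.08, 3.08]. Speed limits (rad/s): [1.89, 1.89, 2.57, 3.01, 3.01, 3.01].

## Interface

Orientations are given as a 3x3 rotation matrix whose columns are the frame's x, y, z axes.
In Python, from station import readout, snapshot, job_done, ctrl gives the robot as it stands.
- The arm moves only by the tool step_arm, never from a script. Its argument "rows" is text: rows parted by semicolons, each of 5 numbers parted by spaces: the shift along the world's x, y, z in mm, then the turn about the world's z in rad, then the opening, from 0 (shut) to 1 (fully open). A call has exactly 8 rows; each row shifts and turns the commanded pose from where the row before left it; what a row does not reach is not made up. A row lasts 1/10 s, in which the tool goes at most 50 mm and 8.59 degrees, less where a joint would pass 70% of its speed; a pose out of reach is approached as far as the arm can. A call with a gripper value outside its range is refused whole. The fingers move at their own pace and stop on an object; "grip_force" is the grip in N (left out, the last holds). Time passes only in rows, so rows that do not move let the fingers close, or fill a call up. It gives the time, the measured TCP pose, the force and the opening at its end, in the units of the state.
- readout.get_obs(): the state, without advancing time (a new reading comes with each control period).
- snapshot(name): name is "side" or "top"; returns a dict with "frame" (400x640x3 uint8, red, green, blue), "mtx" (3x3 intrinsics, pixels), "R" (3x3) and "t" (3): a world point X has camera coordinates R X + t. Camera axes: x right, y down, z forward; pixel columns grow to the right and rows downward; lengths in m; the calibration is good to about 2 mm. A picture is of the moment at which its call begins. There is no depth.
- job_done(): hands the job in, once; it reports no verdict.
The state is a dict: "time_s": time; "joint_pos": joint angles; "qvel": joint speeds; "joint_torque": joint torques, N m; "tool_pos": TCP position; "orientation": TCP orientation; "force": force on the tool from outside, world axes, zero at the start; "ft_torque": the same for the moment, N m; "gripper_width": finger opening in m.
Only numpy, scipy, OpenCV 4.12 (cv2) and the standard library are available. Lean on these libraries where they do the work, as an engineer would, in place of code of your own. Each camera call takes 0.05 s, during which the arm holds its last target.

## Task

Get the red tin ready for the cook to open: slide the blue-tabbed jaw of the tin-opening station in until it presses the tin firmly against the fixed jaw, and leave it closed on the tin. Then pull the spring-loaded guard back by its green handle until its red pointer stands at the red mark, and finish while still holding it there, because it springs shut if let go. Do not push the other things on the table about.

Things in the scene. Friction and masses are not known exactly. Their poses are not given: they have to be found in the camera images.
- station: The tin-opening station, fixed (place and yaw vary): aluminium plate 280 (x) x 370 (y) x 12 mm. Origin: centre of the plate's underside, on the table. +x roughly away from the robot, +y roughly to its left; jaws, rail and mark lie along these axes. A grey column with a 48 mm head, 212 mm tall, stands at x 120, y 0 mm; its crank handle reaches back to x 215 at a height of about 200 mm
- tin: The red tin, loose, 73 mm diameter, 55 mm tall, about 0.2 to 0.4 kg, standing on the station's plate between the jaws, under the clear guard, up to 14 mm short of the fixed jaw; origin at the centre of its underside
- stop: The fixed dark steel jaw, 70 (x) x 12 (y) x 40 mm, standing on the plate; origin at the middle of its foot; its working face is 6 mm from there towards the station's -y, that is at y = +36.5 mm of the station. A tin pressed home against it has its centre at the station's y = 0
- jaw (a joint): Position (m) of the sliding jaw: 0 wide open (starts at 0 to 0.015), grows along the station's +y towards the tin, about 0.045 with the tin clamped. About 2 N of friction; it stays where it is left. Firm means 4 N or more on the tin for a moment while it bears on the fixed jaw: push with 10 to 20 N in all
- jaw_tab (a point): On the centre line of the sliding jaw's upright blue tab, 36 (x) x 14 (y) mm, axes as the station; 88 mm above the table, 18 mm below the tab's top. Free to grasp on all sides down to 34 mm above the table. The jaw's steel face plate, 60 (x) x 12 (y) x 38 mm, clamps with a face 73.5 mm from the tab's centre towards +y; clamped, the tab's centre is at the station's y = -110 mm
- guard (a joint): Pull (m) of the guard: 0 shut, grows as it is pulled along the station's -x (towards the robot), stop at 0.100. A spring pulls it shut: about 3 N at 0, plus 0.6 N for every 10 mm
- guard_handle (a point): On the centre line of the guard's upright green handle, 16 (x) x 36 (y) mm, axes as the station; 95 mm above the table, 16 mm below its top. Free to grasp across x down to 55 mm above the table. On its -y side a 16 mm wide neck carries a clear plate in an orange frame (90 x 95 mm) over the tin, 82 to 89 mm above the table; the wide part begins 76 mm from the handle's centre
- pointer (a point): Tip of the red pointer at the foot of the green handle, 41 mm from the handle's centre towards +y, moves with the guard and at the same x as the handle's centre
- mark: The red mark clip, 5 mm wide along x, fixed on the white scale beside the guard's rail; axes as the station, origin at its middle in x, which is where the pointer must stand. It lies 45 to 85 mm from the pointer's shut position, towards the station's -x; its place differs each time
- tin_tall: Bystander: tall tin with yellow label, 73 mm diameter, 110 mm tall; origin at the centre of its underside
- tin_flat: Bystander: flat tin with green label, 84 mm diameter, 40 mm tall; origin at the centre of its underside
- spice: Bystander: amber glass spice jar with red cap, 52 mm diameter, 100 mm tall; origin at the centre of its underside
- jug: Bystander: white plastic jug with blue cap, 145 mm diameter, 248 mm tall; origin at the centre of its underside
- bowl: Bystander: open steel bowl, 170 mm diameter, 70 mm tall; origin at the centre of its underside
- spatula: Bystander: kitchen spatula lying on the table, handle towards its own -x; origin at the middle, underside

How it is judged:
By the outcome, as a careful person would: the job done as asked, in the order asked, and still so for the second after the job is handed in, while the arm keeps its last pose, push and grip.
It also fails if it takes over 58 s, if anything falls off the work surface, if the arm or the gripper's body presses on something with over 40 N, if the wrist force passes 120 N, or if a joint passes its speed limit or range.

## Working session

There is one attempt and no reset: what is moved stays moved. The work goes in short steps, Python scripts to look and compute and a tool call to move; the robot and the scene stay as the last step left them, time stands still between calls to the robot, and variables do not carry over. Pictures are saved under pics/ and viewed, and the job is handed in when it is done.

Besides the shell and the picture viewer there is one more tool, called after "Call:" as a command line: name --argument value ..., lists and objects as JSON in quotes. step_arm: Moves the arm, as the interface text tells. Its arguments: {"type":"object","properties":{"rows":{"type":"string"},"grip_force":{"type":"number"}},"required":["rows"]}

```bash
ls; mkdir -p pics; python3 - <<'E'
from station import readout, snapshot, ctrl
import cv2,numpy as np,pickle
o=readout.get_obs();print({k:np.round(v,3).tolist() for k,v in o.items()});print(ctrl.grip_point_offset)
for n in("side","top"):
    s=snapshot(n);cv2.imwrite(f"pics/{n}0.png",s["frame"][:,:,::-1]);pickle.dump(s,open(f"{n}0.pkl","wb"));print(n,s["mtx"],s["R"],s["t"])
E
```

```text
pics
{'time_s': 0.0, 'joint_pos': [-1.324, 0.494, 1.346, 0.0, 1.303, -0.095], 'qvel': [-0.001, -0.002, -0.001, -0.001, -0.001, -0.001], 'joint_torque': [0.002, -87.883, -38.185, 0.071, 0.053, -0.0], 'tool_pos': [0.209, -0.588, 0.213], 'orientation': [[0.335, -0.0, 0.942], [-0.942, 0.001, 0.335], [-0.001, -1.0, 0.0]], 'force': [-0.474, -0.937, 0.441], 'ft_torque': [-0.012, -0.031, -0.012], 'gripper_width': 0.091}
0.0188
side [[471.01704097   0.         319.93515591]
 [  0.         471.01704097 199.7771651 ]
 [  0.           0.           1.        ]] [[-0.82921467 -0.55881648  0.0112771 ]
 [-0.40066808  0.5802325  -0.70908062]
 [ 0.3897026  -0.59249843 -0.70503723]] [0.44596865 0.32258264 1.30682803]
top [[465.04031453   0.         320.96015928]
 [  0.         465.04031453 200.21390279]
 [  0.           0.           1.        ]] [[ 8.92284444e-04 -9.99937312e-01 -1.11613850e-02]
 [-9.98982281e-01 -3.87992315e-04 -4.51026783e-02]
 [ 4.50955204e-02  1.11902703e-02 -9.98920003e-01]] [-0.03206429  0.5840463   1.60770214]
```

View pics/side0.png

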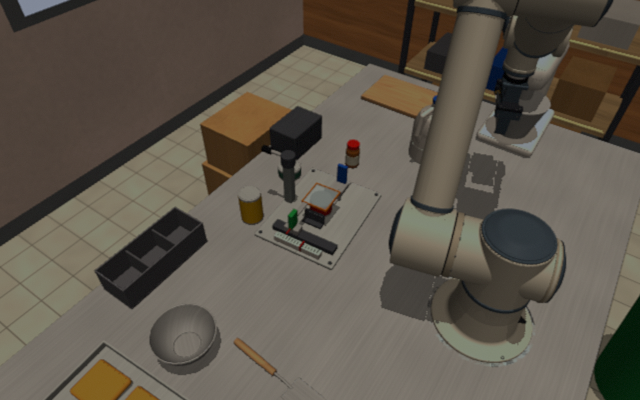

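View pics/top0.png

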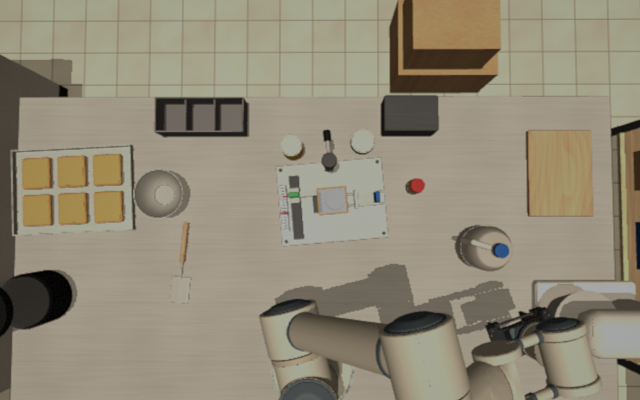

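```bash
python3 - <<'E'
import cv2
t=cv2.imread("pics/top0.png")[145:255,265:400];cv2.imwrite("pics/topc.png",cv2.resize(t,None,fx=5.4,fy=5.4,interpolation=cv2.INTER_CUBIC))
t=cv2.imread("pics/side0.png")[135:275,235:395];cv2.imwrite("pics/sidec.png",cv2.resize(t,None,fx=4.2,fy=4.2,interpolation=cv2.INTER_CUBIC))
E
```

```text
(no output)
```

View pics/topc.png

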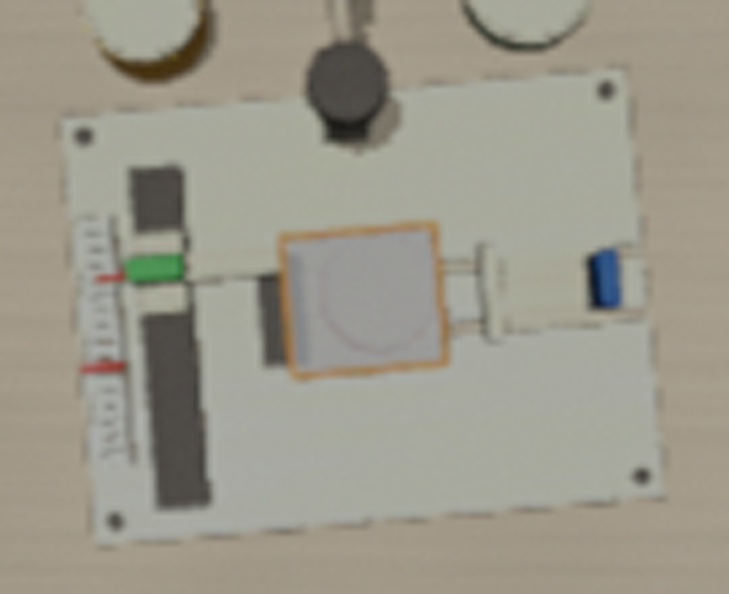

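View pics/sidec.png

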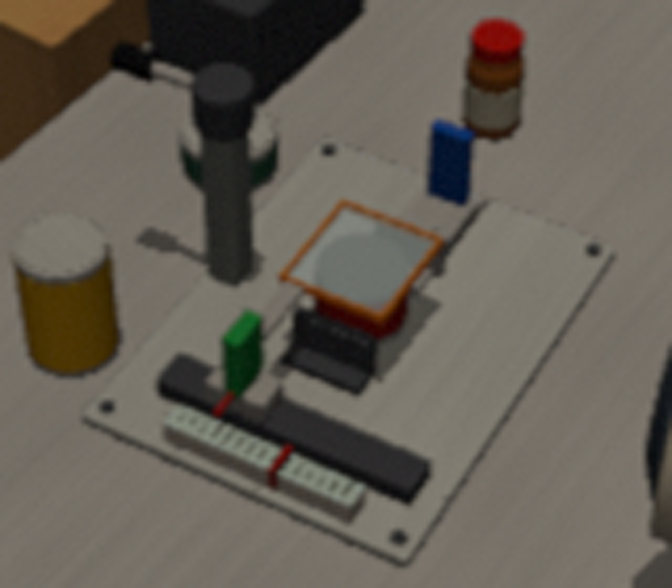

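```bash
cat > h.py <<'E'
import numpy as np,pickle,cv2
from scipy.optimize import least_squares
S={n:pickle.load(open(f"{n}0.pkl","rb")) for n in("side","top")}
def proj(s,X):
    c=np.atleast_2d(X)@s["R"].T+s["t"];p=c@s["mtx"].T;return p[:,:2]/p[:,2:]
def ray(s,uv,z):
    d=s["R"].T@np.linalg.solve(s["mtx"],[uv[0],uv[1],1]);o=-s["R"].T@s["t"];return o+d*(z-o[2])/d[2]
tc=lambda p:(np.array(p)+.5)/5.4-.5+[265,145]
sc=lambda p:(np.array(p)+.5)/4.2-.5+[235,135]
C=np.array([[.14,.185,.012],[.14,-.185,.012],[-.14,-.185,.012],[-.14,.185,.012]])
T=tc([(62,118),(628,70),(663,497),(97,547)]); P=sc([(83,418),(330,143),(612,255),(405,562)])
def w(p,X):
    c,s=np.cos(p[2]),np.sin(p[2]);X=np.atleast_2d(X);return np.c_[p[0]+c*X[:,0]-s*X[:,1],p[1]+s*X[:,0]+c*X[:,1],X[:,2]]
def loc(p,X):
    c,s=np.cos(p[2]),np.sin(p[2]);d=X[:2]-p[:2];return np.array([c*d[0]+s*d[1],-s*d[0]+c*d[1]])
E
cat > a.py <<'E'
from h import *
for m in("top","both","side"):
    f=lambda p:np.r_[(proj(S["top"],w(p,C))-T).ravel()*(m!="side"),(proj(S["side"],w(p,C))-P)[[0,1,2,3]].ravel()*(m!="top")]
    r=least_squares(f,[.55,0,0]);p=r.x;print(m,p.round(4),r.fun.round(1))
    for n,uv,z in [("ptr",tc((111,277)),.03),("mark",tc((102,369)),.03),("handle",tc((154,268)),.111),("tab",tc((605,279)),.106),("head",tc((347,82)),.212)]:
        print(n,loc(p,ray(S["top"],uv,z)).round(4))
    for n,uv,z in [("ptrS",sc((217,413)),.03),("ptrS",sc((217,413)),.04),("markS",sc((283,457)),.03),("handS",sc((243,331)),.111),("tabS",sc((451,130)),.106)]:
        print(n,loc(p,ray(S["side"],uv,z)).round(4))
    if m=="both": np.save("p.npy",p)
E
python3 a.py
```

```text
top [ 0.5797 -0.069   0.0849] [-0.4 -0.3  0.1 -0.4  0.9  0.5 -0.5  0.2 -0.  -0.  -0.  -0.   0.  -0.
  0.  -0. ]
ptr [0.032  0.1586]
mark [-0.0261  0.1691]
handle [0.0303 0.1254]
tab [ 0.0007 -0.147 ]
head [0.12   0.0008]
ptrS [0.0434 0.1472]
ptrS [0.0384 0.1544]
markS [-0.0211  0.1595]
handS [0.0283 0.1301]
tabS [ 0.0022 -0.1469]
both [ 0.5795 -0.067   0.0818] [-0.9 -0.4 -0.3 -0.2  0.2  0.8 -1.2  0.1 -0.4 -0.8 -1.  -1.4  1.9 -1.6
  0.5  0.4]
ptr [0.0316 0.1568]
mark [-0.0266  0.167 ]
handle [0.03   0.1235]
tab [ 0.0013 -0.149 ]
head [ 0.1201 -0.0008]
ptrS [0.043  0.1454]
ptrS [0.038  0.1526]
markS [-0.0215  0.1575]
handS [0.028  0.1282]
tabS [ 0.0027 -0.1488]
side [ 0.5785 -0.0642  0.0784] [-0.  -0.  -0.   0.  -0.   0.  -0.   0.  -0.8 -0.3 -1.  -0.9  1.8 -0.8
  0.   1.2]
ptr [0.0319 0.154 ]
mark [-0.0264  0.1641]
handle [0.0303 0.1208]
tab [ 0.0025 -0.1518]
head [ 0.1209 -0.0033]
ptrS [0.0433 0.1427]
ptrS [0.0383 0.1498]
markS [-0.0212  0.1545]
handS [0.0284 0.1254]
tabS [ 0.004  -0.1517]
```

```bash
python3 - <<'E'
from h import *
p=np.array([.5797,-.0688,.0845])
s=S["top"]
for n,uv,z in [("spice",(417,186),.1),("jugcap",(501,251),.248),("jugbody",(485,247),.15),("talltin",(291,146),.11),("flat",(362,142),.04)]:
    X=ray(s,uv,z);print(n,X.round(3),loc(p,X).round(3))
for n,q in [("pre",(0,-.195,0)),("contact",(0,-.170,0)),("clamped",(0,-.133,0)),("handle",(.030,.1255,0)),("handleEnd",(-.028,.1255,0))]:
    print(n,w(p,q).round(4))
E
```

```text
spice [ 0.627 -0.349  0.1  ] [ 0.024 -0.283]
jugcap [ 0.424 -0.566  0.248] [-0.198 -0.482]
jugbody [ 0.43  -0.552  0.15 ] [-0.19  -0.469]
talltin [0.759 0.066 0.11 ] [0.19  0.119]
flat [ 0.784 -0.173  0.04 ] [ 0.194 -0.121]
pre [[ 0.5962 -0.2631  0.    ]]
contact [[ 0.594  -0.2382  0.    ]]
clamped [[ 0.5909 -0.2013  0.    ]]
handle [[0.599  0.0588 0.    ]]
handleEnd [[0.5412 0.0539 0.    ]]
```

Call:
step_arm --rows "8 38 0 0.1 0;8 38 0 0.1 0;8 38 0 0.1 0;8 38 0 0.1 0;8 38 0 0.1 0;8 38 0 0.1 0;40 10 0 0.1 0;40 10 0 0.1 0" --grip_force 30

```text
time_s: 0.9
tool_pos: [0.3381, -0.3396, 0.2142]
orientation: [[0.911, -0.0, 0.413], [-0.413, -0.0, 0.911], [-0.0, -1.0, -0.0]]
force: [-0.0, -1.4, 0.8]
gripper_width: 0.0302
```

Call:
step_arm --rows "32 9 0 0.064 0;32 9 0 0.064 0;32 9 0 0.064 0;32 9 0 0.064 0;32 9 0 0.064 0;32 9 0 0.064 0;32 9 0 0.064 0;32 9 0 0.064 0"

```text
time_s: 1.7
tool_pos: [0.5946, -0.2681, 0.2136]
orientation: [[0.996, -0.001, -0.086], [0.086, 0.0, 0.996], [-0.001, -1.0, 0.0]]
force: [0.1, 0.2, 0.5]
gripper_width: 0.0004
```

```bash
python3 - <<'E'
from station import readout
import numpy as np
o=readout.get_obs();print({k:np.round(v,4).tolist() for k,v in o.items() if k!="joint_torque"})
R=np.array(o["orientation"]);print(np.arctan2(R[1,0],R[0,0]))
E
```

```text
{'time_s': 1.7, 'joint_pos': [-0.5151, 0.5334, 1.2727, -0.0, 1.3361, -0.6009], 'qvel': [0.3716, 0.3614, -0.6736, 0.0005, 0.3107, -0.262], 'tool_pos': [0.5946, -0.2681, 0.2136], 'orientation': [[0.9963, -0.0006, -0.0857], [0.0857, 0.0003, 0.9963], [-0.0005, -1.0, 0.0003]], 'force': [0.06, 0.1927, 0.4574], 'ft_torque': [-0.0229, -0.1097, 0.0368], 'gripper_width': 0.0004}
0.08578039300956776
```

Call:
step_arm --rows "0 1 -25 0 0;0 1 -25 0 0;0 1 -25 0 0;0 1 -25 0 0;0 1 -25 0 0;0 0 -25 0 0;0 0 -8 0 0;0 0 0 0 0"

```text
time_s: 2.5
tool_pos: [0.5928, -0.2635, 0.0549]
orientation: [[0.997, -0.002, -0.083], [0.083, 0.001, 0.997], [-0.002, -1.0, 0.001]]
force: [0.4, -0.6, -0.2]
gripper_width: 0.0006
```

```bash
cat > v.py <<'E'
import sys,cv2,pickle
from station import snapshot
k=sys.argv[1]
for n,(y0,y1,x0,x1),f in(("top",(145,255,265,400),5.4),("side",(135,275,235,395),4.2)):
    s=snapshot(n);pickle.dump(s,open(f"{n}{k}.pkl","wb"))
    cv2.imwrite(f"pics/{n}{k}.png",cv2.resize(s["frame"][y0:y1,x0:x1,::-1],None,fx=f,fy=f,interpolation=cv2.INTER_CUBIC))
E
python3 v.py 1
```

```text
(no output)
```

View pics/side1.png

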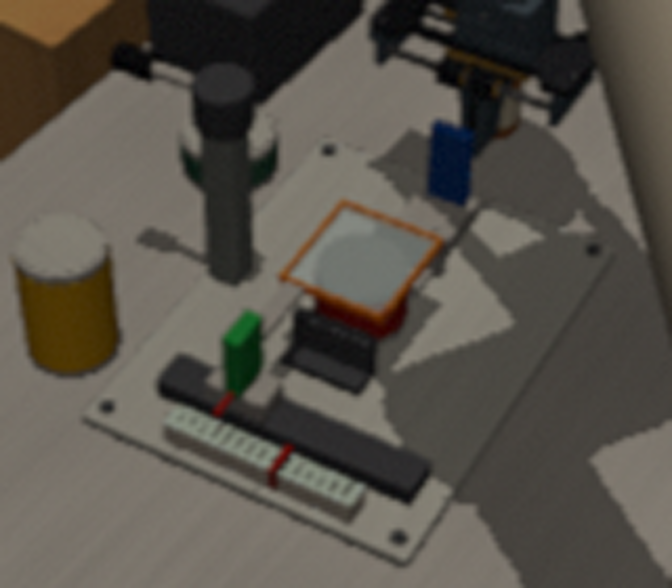

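The side crop shows the shut fingers at about (490,120), behind the blue tab at (450,165). They are clear of the spice jar, so I start pushing.

Call:
step_arm --rows "3 3 0 0 0;0 5 0 0 0;0 5 0 0 0;-1 5 0 0 0;0 3 0 0 0;0 3 0 0 0;-1 3 0 0 0;0 3 0 0 0"

```text
time_s: 3.4
tool_pos: [0.5945, -0.2338, 0.056]
orientation: [[0.997, 0.0, -0.083], [0.083, -0.0, 0.997], [0.0, -1.0, -0.0]]
force: [-0.4, -2.8, 1.7]
gripper_width: 0.0004
```

Call:
step_arm --rows "0 3 0 0 0;0 3 0 0 0;-1 3 0 0 0;0 3 0 0 0;0 3 0 0 0;0 3 0 0 0;-1 3 0 0 0;0 3 0 0 0"

```text
time_s: 4.2
tool_pos: [0.5926, -0.2098, 0.056]
orientation: [[0.997, 0.0, -0.083], [0.083, -0.0, 0.997], [0.0, -1.0, -0.0]]
force: [-0.8, -4.3, -0.2]
gripper_width: 0.0004
```

Call:
step_arm --rows "0 1 0 0 0;0 1 0 0 0;0 1 0 0 0;0 1 0 0 0;0 1 0 0 0;0 0 0 0 0;0 0 0 0 0;0 0 0 0 0"

```text
time_s: 5.0
tool_pos: [0.5924, -0.2047, 0.0559]
orientation: [[0.997, -0.0, -0.083], [0.083, 0.0, 0.997], [-0.0, -1.0, 0.0]]
force: [-0.7, -1.5, 0.4]
gripper_width: 0.0005
```

Call:
step_arm --rows "0 1 0 0 0;0 1 0 0 0;0 0 0 0 0;0 0 0 0 0;0 0 0 0 0;0 0 0 0 0;0 0 0 0 0;0 0 0 0 0"

```text
time_s: 5.8
tool_pos: [0.5926, -0.2028, 0.0559]
orientation: [[0.997, 0.0, -0.083], [0.083, 0.0, 0.997], [0.0, -1.0, 0.0]]
force: [0.1, -0.1, -0.2]
gripper_width: 0.0005
```

Call:
step_arm --rows "0 1 0 0 0;0 1 0 0 0;0 1 0 0 0;0 1 0 0 0;0 0 0 0 0;0 0 0 0 0;0 0 0 0 0;0 0 0 0 0"

```text
time_s: 6.6
tool_pos: [0.5926, -0.2022, 0.056]
orientation: [[0.997, 0.001, -0.083], [0.083, -0.004, 0.997], [0.0, -1.0, -0.004]]
force: [-5.3, -30.4, -6.4]
gripper_width: 0.0
```

```bash
python3 v.py 2
```

```text
(no output)
```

View pics/side2.png

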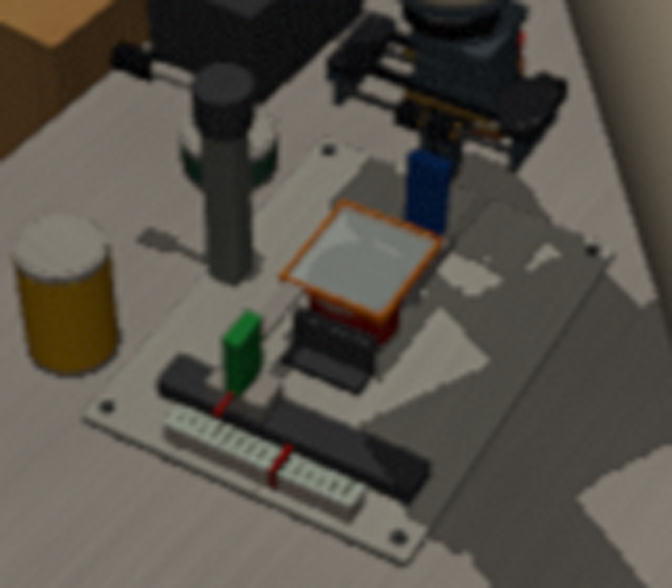

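View pics/top2.png

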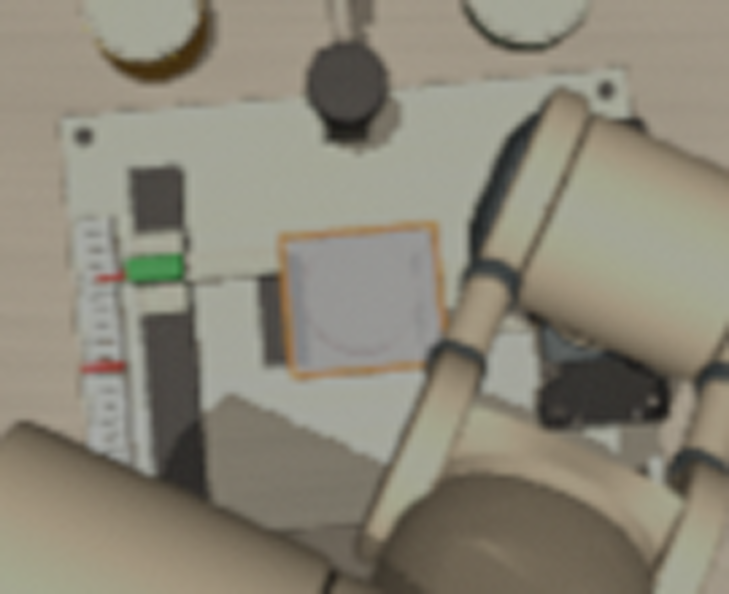

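Force −30 N with the tool stopped at y −0.202, the predicted clamped position. The tin at about (350,320) in the side crop now bears on the fixed jaw. Next I back off, lift and go to the handle.

Call:
step_arm --rows "0 -5 0 0 0;0 -7 0 0 0;0 -5 10 0 0;0 0 25 0 0;0 0 30 0 0;0 0 30 0 0;0 0 30 0 0;0 0 20 0 0"

```text
time_s: 7.5
tool_pos: [0.5931, -0.216, 0.2041]
orientation: [[0.997, 0.003, -0.083], [0.083, -0.001, 0.997], [0.002, -1.0, -0.001]]
force: [1.3, 0.1, 0.2]
gripper_width: 0.0004
```

Call:
step_arm --rows "0 36 0 0 0.3;0 36 0 0 0.6;0 36 0 0 0.6;0 36 0 0 0.6;0 36 0 0 0.6;0 36 0 0 0.6;6 36 0 0 0.6;0 20 0 0 0.6"

```text
time_s: 8.3
tool_pos: [0.5988, 0.0588, 0.2018]
orientation: [[0.996, 0.001, -0.084], [0.084, 0.001, 0.996], [0.001, -1.0, 0.001]]
force: [0.2, -0.7, -1.1]
gripper_width: 0.0545
```

```bash
python3 v.py 3; python3 - <<'E'
from station import readout
import numpy as np
o=readout.get_obs();print(o["tool_pos"],o["force"],o["gripper_width"])
E
```

```text
[0.59845037 0.05875892 0.2016876 ] [0.33114421 0.0308008  0.75864141] 0.054760110681628865
```

View pics/side3.png

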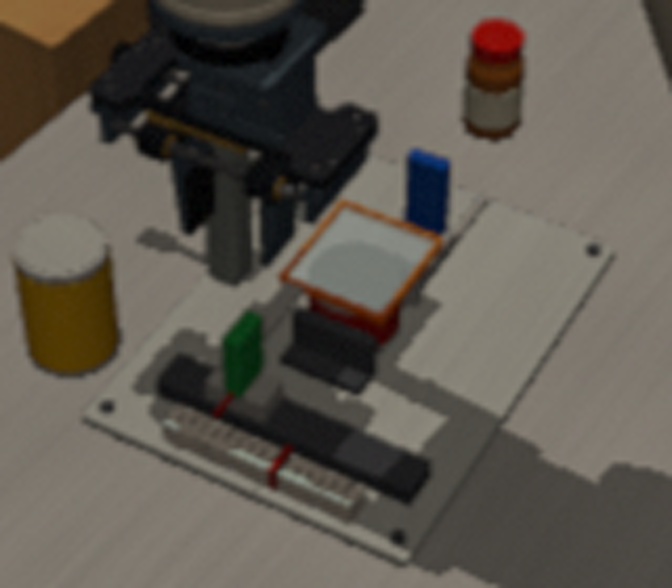

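View pics/top3.png

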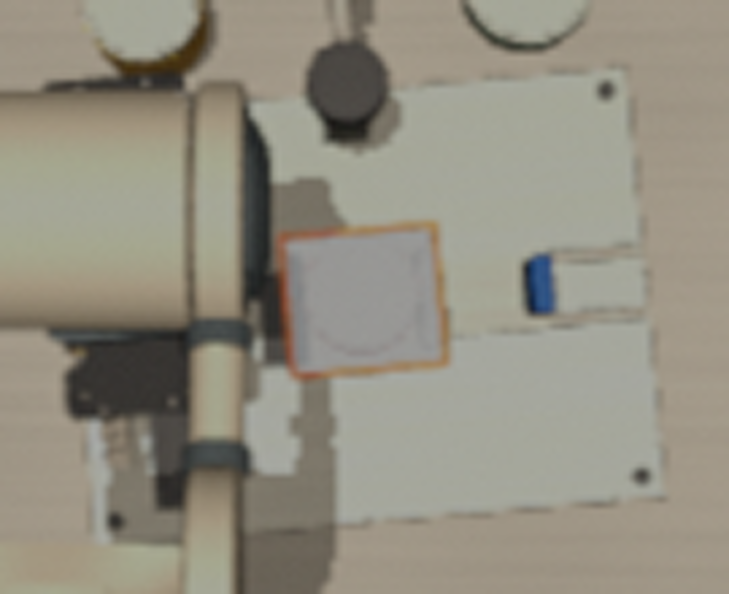

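Call:
step_arm --rows "0 0 -25 0 0.6;0 0 -25 0 0.6;0 0 -20 0 0.6;0 0 -20 0 0.6;0 0 -20 0 0.6;0 0 -15 0 0.6;0 0 -6 0 0.6;0 0 0 0 0.6"

```text
time_s: 9.2
tool_pos: [0.5983, 0.0556, 0.0697]
orientation: [[0.997, -0.001, -0.082], [0.082, 0.0, 0.997], [-0.001, -1.0, 0.0]]
force: [0.1, -0.0, 1.0]
gripper_width: 0.0549
```

```bash
python3 v.py 4
```

```text
(no output)
```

View pics/side4.png

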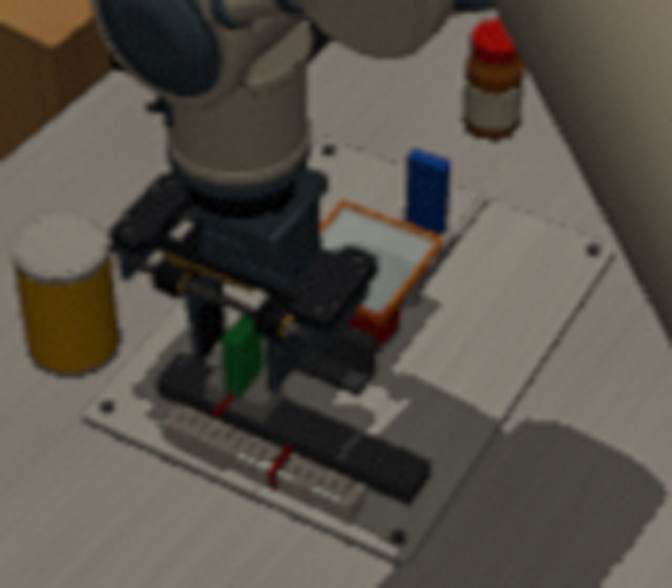

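The green handle at (240,355) in the side crop stands between the fingers, with no contact force. I close on it.

Call:
step_arm --rows "0 2 0 0 0.6;0 1 0 0 0.3;0 0 0 0 0;0 0 0 0 0;0 0 0 0 0;0 0 0 0 0;0 0 0 0 0;0 0 0 0 0" --grip_force 40

```text
time_s: 10.1
tool_pos: [0.5988, 0.0592, 0.07]
orientation: [[0.997, 0.001, -0.083], [0.083, -0.0, 0.997], [0.001, -1.0, -0.0]]
force: [2.9, -0.2, -2.0]
gripper_width: 0.0158
```

Call:
step_arm --rows "-6 -0.5 0 0 0;-7 -0.6 0 0 0;-7 -0.6 0 0 0;-7 -0.6 0 0 0;-7 -0.6 0 0 0;-7 -0.6 0 0 0;-7 -0.6 0 0 0;-4 -0.3 0 0 0"

```text
time_s: 10.9
tool_pos: [0.5459, 0.0546, 0.07]
orientation: [[0.997, 0.0, -0.083], [0.083, -0.0, 0.997], [0.0, -1.0, -0.0]]
force: [6.4, -1.0, -7.2]
gripper_width: 0.0158
```

Call:
step_arm --rows "0 0 0 0 0;0 0 0 0 0;0 0 0 0 0;0 0 0 0 0;0 0 0 0 0;0 0 0 0 0;0 0 0 0 0;0 0 0 0 0"

```text
time_s: 11.7
tool_pos: [0.5464, 0.0546, 0.0699]
orientation: [[0.997, 0.001, -0.083], [0.083, -0.0, 0.997], [0.001, -1.0, -0.0]]
force: [6.6, -1.5, -5.7]
gripper_width: 0.0158
```

```bash
python3 v.py 5; python3 - <<'E'
import cv2
a=cv2.imread("pics/side5.png");b=cv2.imread("pics/top5.png")
import pickle
s=pickle.load(open("side5.pkl","rb"))["frame"][215:265,265:330,::-1]
cv2.imwrite("pics/side5z.png",cv2.resize(s,None,fx=12,fy=12,interpolation=cv2.INTER_CUBIC))
s=pickle.load(open("top5.pkl","rb"))["frame"][180:235,270:310,::-1]
cv2.imwrite("pics/top5z.png",cv2.resize(s,None,fx=10,fy=10,interpolation=cv2.INTER_CUBIC))
E
```

```text
(no output)
```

View pics/side5z.png

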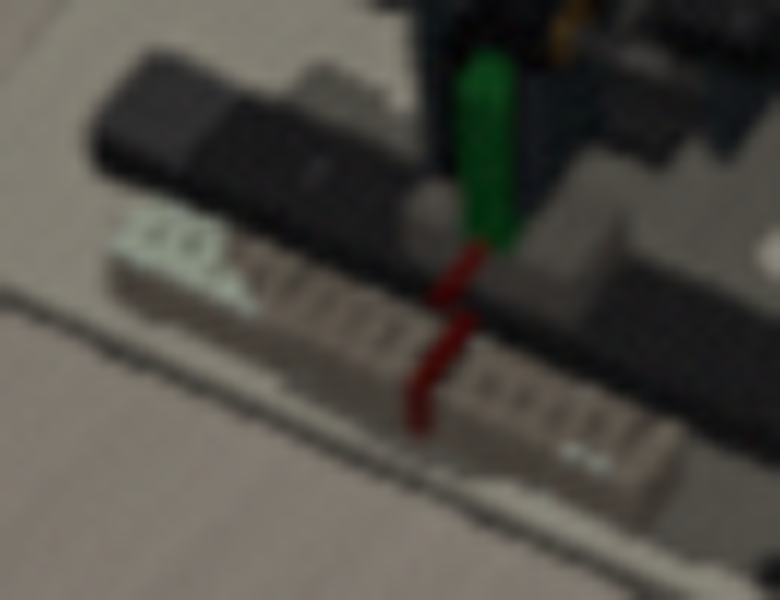

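View pics/top5z.png

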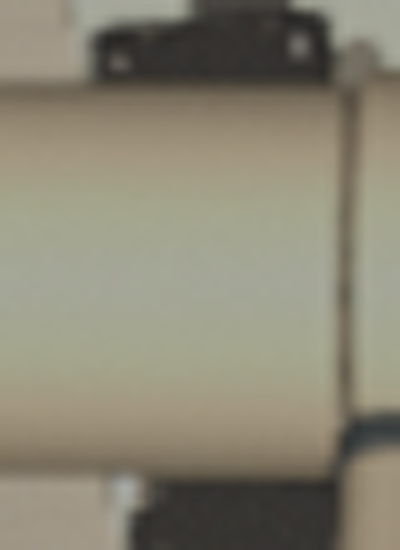

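View pics/side5.png

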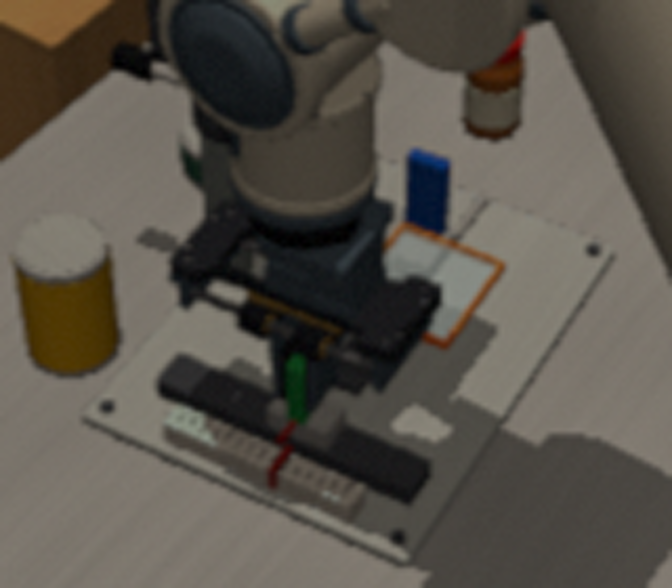

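```bash
python3 - <<'E'
import pickle,numpy as np
for n,(y0,y1,x0,x1) in [("top0",(190,218,276,292)),("side0",(222,256,280,310)),("side5",(228,256,292,312))]:
    f=pickle.load(open(n+".pkl","rb"))["frame"].astype(int)[y0:y1,x0:x1]
    r=f[...,0]-(f[...,1]+f[...,2])//2
    print(n,"cols",x0);
    for i in range(r.shape[0]):
        if r[i].max()>12: print(y0+i,' '.join(f"{v:3d}" for v in np.maximum(r[i],0)))
E
```

```text
top0 cols 276
190  18  17   6   2   0   3   3   1   1   4  10   8   6   7  10   8
191  17  16   7   2   1   3   4   1   1   3   9   8   5   7   9   7
192  17  17   6   3   2   2   1   1   1   2   6   5   1   0   0   0
193  18  16   9   4   3   2   2   1   1   2   6   2   0   0   0   0
194  18  17  10   6   4   4   5   2   0   0   8  12   0   0   0   0
195  18  18  12   7   4   2   7  14  17  16  31  46   3   0   0   0
196  18  17  13   8   3   2  21  55  69  67  71  62  10   0   0   0
197  17  17  15   9   2   1  12  24  24  19  14  11   3   0   0   0
198  17  18  17  10   2   1   1   2   1   0   2   5   4   3   4   7
199  17  18  17  10   3   1   1   1   0   1   3   5   4   5   8  10
200  18  18  16   8   2   1   1   1   1   1   3   6   5   4   7  10
201  18  18  17   8   1   0   1   1   1   2   4   7   5   4   6   9
202  17  18  17   7   1   0   2   2   1   1   4  11   6   3   6   7
203  18  18  16   6   1   2   2   1   1   2   4   9   6   4   5   7
204  18  18  17   6   3   2   1   1   2   1   2   7   7   4   5   6
205  17  18  16   8   4   3   0   2   2   1   2   6   6   4   4   
[... 4055 characters left out ...]
   6   5   3   0   0   0   1
244  10  10  12  13  11  12  12  13  28  51  45  19  10  11  11   9   7   4   1   0
245  10   9  10  11  12  11  12  21  44  46  22  11  11  12  13  12  12  10   7   2
246   9  10   9  10  10  10  19  36  50  28  12  10  12  10  11  12  12  11  11   9
247   8   9   9   9  10   9  20  37  36  15  11  11  10   9  11  12  10  10  13  12
248   7   8  10   9   9   9  18  32  31  15  11  12  12  12  11  12  10  12  12  12
249   9   7   6   8   8   9  17  33  29  15   9  10  10  12  12  12  12  12  12  10
250   8   8   7   7   7   8  15  30  27  14   9  10  10  11  10  11  12  12  11  12
251   6   8   9   7   7   6   9  17  17  11  10  10   9   9   9  10  10  12  11  12
```

```bash
cat > m.py <<'E'
from h import *
p=np.array([.5797,-.0688,.0845])
def load(n): return pickle.load(open(n+".pkl","rb"))
def red(n):
    f=load(n)["frame"].astype(float);return np.maximum(f[...,0]-(f[...,1]+f[...,2])/2-12,0)
def topl(n,cols,r0,r1):
    r=red(n);return [(c,(r[r0:r1+1,c]*np.arange(r0,r1+1)).sum()/r[r0:r1+1,c].sum()) for c in cols]
def sidel(n,rows,c0,c1):
    r=red(n);o=[]
    for k in rows:
        v=r[k,c0:c1+1].copy();j=v.argmax();m=np.abs(np.arange(len(v))-j)<=2;v*=m
        o.append(((v*np.arange(c0,c1+1)).sum()/v.sum(),k))
    return o
def fitline(obs):  # [(snap,pts)] -> x,z
    def f(q):
        o=[]
        for s,pts in obs:
            for uv in pts:
                # distance of pixel from projected line
                a,b=proj(s,w(p,[[q[0],.14,q[1]],[q[0],.19,q[1]]]));d=(b-a)/np.linalg.norm(b-a)
                e=np.array(uv)-a;o.append(d[0]*e[1]-d[1]*e[0])
        return o
    r=least_squares(f,[0,.03]);return r.x,np.array(r.fun).round(2)
pt=topl("top0",[283,284,285],194,198);mt=topl("top0",[282,283,284,285,286],210,215)
ps=sidel("side0",[229,230,231,232],284,291);ms=sidel("side0",[241,242,243,244,245],297,306)
T0,S0=S["top"],S["side"]
P,fp=fitline([(T0,pt),(S0,ps)]);M,fm=fitline([(T0,mt),(S0,ms)])
print("ptr",P,fp);print("mark",M,fm);print("pull needed",P[0]-M[0])
for z in(.02,.03,.04):
    xs=[np.mean([loc(p,ray(T0,u,z))[0] for u in q]) for q in(pt,mt)];print("top only z",z,xs,xs[0]-xs[1])
import sys
k=sys.argv[1]
def xside(pts,z): return np.mean([loc(p,ray(S0,u,z))[0] for u in pts])
rows=eval(sys.argv[2]);c0,c1=eval(sys.argv[3])
p5=sidel("side"+k,rows,c0,c1);print(p5)
print("side: ptr moved",xside(ps,P[1])-xside(p5,P[1]), "ptr now minus mark",xside(p5,P[1])-xside(ms,M[1]),"if equal z",xside(p5,M[1])-xside(ms,M[1]))
E
python3 m.py 5 "[236,237,238,239]" "(298,307)"
```

```text
ptr [0.02976029 0.05951323] [ 0.02  0.01 -0.03  0.08  0.01 -0.02 -0.07]
mark [-0.02487113  0.04116642] [-0.    0.1   0.11 -0.03 -0.17  0.25  0.01 -0.08 -0.08 -0.1 ]
pull needed 0.05463141275572002
top only z 0.02 [np.float64(0.03218855655231332), np.float64(-0.02431224816420266)] 0.05650080471651598
top only z 0.03 [np.float64(0.03157401116950644), np.float64(-0.0245762814047567)] 0.05615029257426314
top only z 0.04 [np.float64(0.0309594657866996), np.float64(-0.02484031464531073)] 0.05579978043201033
[(np.float64(303.7647058823529), 236), (np.float64(302.986301369863), 237), (np.float64(302.24657534246575), 238), (np.float64(301.65562913907286), 239)]
side: ptr moved 0.05371930122108422 ptr now minus mark 0.0009109587207216593 if equal z 0.009149535209376267
```

Call:
step_arm --rows "-1.5 -0.1 0 0 0;0 0 0 0 0;0 0 0 0 0;0 0 0 0 0;0 0 0 0 0;0 0 0 0 0;0 0 0 0 0;0 0 0 0 0"

```text
time_s: 12.6
tool_pos: [0.5449, 0.0544, 0.0699]
orientation: [[0.997, 0.001, -0.083], [0.083, -0.0, 0.997], [0.001, -1.0, -0.0]]
force: [6.1, -1.2, -4.3]
gripper_width: 0.0159
```

```bash
python3 v.py 6; cat >> m.py <<'E'
m5=sidel("side"+k,[242,243,244,245],297,306);m0=sidel("side0",[242,243,244,245],297,306)
print("mark x by side: img0",xside(m0,M[1]),"now",xside(m5,M[1]),"ptr now",xside(p5,P[1]))
f=load("side"+k)["frame"][215:265,265:330,::-1]
cv2.imwrite(f"pics/side{k}z.png",cv2.resize(f,None,fx=12,fy=12,interpolation=cv2.INTER_CUBIC))
r=red("side"+k)[234:252,292:312].astype(int)
for i,v in enumerate(r): print(234+i,*v)
E
python3 m.py 6 "[236,237,238,239]" "(298,307)"
```

```text
ptr [0.02976029 0.05951323] [ 0.02  0.01 -0.03  0.08  0.01 -0.02 -0.07]
mark [-0.02487113  0.04116642] [-0.    0.1   0.11 -0.03 -0.17  0.25  0.01 -0.08 -0.08 -0.1 ]
pull needed 0.05463141275572002
top only z 0.02 [np.float64(0.03218855655231332), np.float64(-0.02431224816420266)] 0.05650080471651598
top only z 0.03 [np.float64(0.03157401116950644), np.float64(-0.0245762814047567)] 0.05615029257426314
top only z 0.04 [np.float64(0.0309594657866996), np.float64(-0.02484031464531073)] 0.05579978043201033
[(np.float64(304.2260869565217), 236), (np.float64(303.6304347826087), 237), (np.float64(302.83216783216784), 238), (np.float64(302.0314465408805), 239)]
side: ptr moved 0.055076245072570765 ptr now minus mark -0.0004459851307648949 if equal z 0.007769657890584713
mark x by side: img0 -0.025076484347012602 now -0.02509819602060366 ptr now -0.02531511543018416
234 0 0 0 0 0 0 0 0 0 0 0 0 0 0 0 0 0 0 0 0
235 0 0 0 0 0 0 0 0 0 0 0 0 5 5 0 0 0 0 0 0
236 0 0 0 0 0 0 0 0 0 0 0 7 29 20 0 0 0 0 0 0
237 0 0 0 0 0 0 0 0 0 0 4 25 32 7 0 0 0 0 0 0
238 0 0 0 0 0 0 0 0 0 0 23 36 11 0 0 0 0 0 0 0
239 0 0 0 0 0 0 0 0 0 20 37 22 0 0 0 0 0 0 0 0
240 0 0 0 0 0 0 0 0 0 19 30 18 0 0 0 0 0 0 0 0
241 0 0 0 0 0 0 0 0 0 2 22 33 19 0 0 0 0 0 0 0
242 0 0 0 0 0 0 0 0 0 9 32 36 13 0 0 0 0 0 0 0
243 0 0 0 0 0 0 0 0 1 20 39 22 0 0 0 0 0 0 0 0
244 0 0 0 0 0 0 0 1 15 38 31 5 0 0 0 0 0 0 0 0
245 0 0 0 0 0 0 0 9 32 35 10 0 0 0 0 0 0 0 0 0
246 0 0 0 0 0 0 7 22 34 14 0 0 0 0 0 1 0 0 0 0
247 0 0 0 0 0 0 6 24 24 3 0 0 0 0 0 0 0 0 1 0
248 0 0 0 0 0 0 4 20 17 2 0 0 0 0 0 0 0 0 0 0
249 0 0 0 0 0 0 5 20 16 1 0 0 0 0 0 0 0 0 0 0
250 0 0 0 0 0 0 4 17 15 0 0 0 0 0 0 0 1 0 0 0
251 0 0 0 0 0 0 0 4 3 0 0 0 0 0 0 0 0 0 0 0
```

View pics/side6z.png

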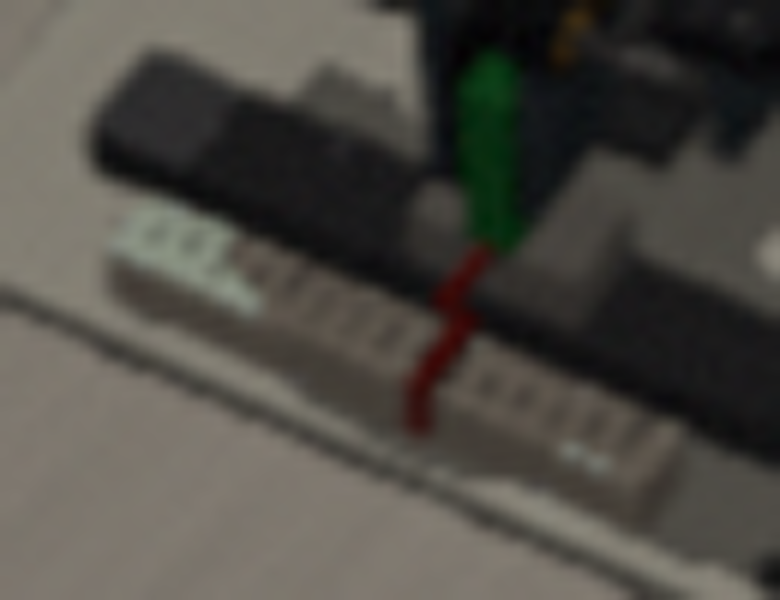

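```bash
python3 - <<'E'
from h import *
p=np.array([.5797,-.0688,.0845])
for z in (.04,.05,.06):
    q=w(p,[[.0298,.1255+.041,z]]);print(z,proj(S["top"],q),proj(S["side"],q))
L=lambda n:pickle.load(open(n+".pkl","rb"))["frame"].astype(float)
for n in("side0","side3","side6"):
    f=L(n);b=np.maximum(f[...,2]-f[...,0]-30,0)[150:200,325:350];y,x=np.indices(b.shape);print(n,"blue tab",(b*x).sum()/b.sum()+325,(b*y).sum()/b.sum()+150)
a=L("side6").astype(np.uint8);cv2.imwrite("pics/side6f.png",a[:,:,::-1])
from station import readout
o=readout.get_obs();print(o["tool_pos"],o["force"],o["gripper_width"])
E
```

```text
0.04 [[282.60935213 196.56175483]] [[286.54108168 236.60190046]]
0.05 [[282.33502921 196.40647649]] [[286.41486746 234.469577  ]]
0.06 [[282.0572282  196.24922941]] [[286.28741518 232.31633723]]
side0 blue tab 341.9950718685832 170.44804928131418
side3 blue tab 336.49762711864406 177.5491525423729
side6 blue tab 336.51091234347047 177.4726296958855
[0.54496317 0.05444584 0.06993484] [ 6.69843169 -0.94992715 -5.18825651] 0.015747622474594283
```

View pics/side6f.png

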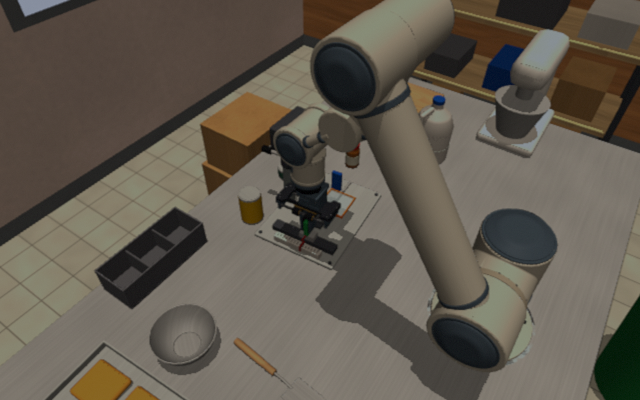

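```bash
python3 -c "
from station import job_done
print(job_done())"
```

```text
the job is handed in; nothing more can be done
None
```

I clamped the tin, pulled the guard back to the red mark, and handed the job in with the gripper still holding the handle (40 N grip set). The clock was at about 13 s of the 58 s allowed.

- **Clamp:** I pushed the blue tab with shut fingers until the jaw stopped at its predicted clamped position. The push reached about 30 N, above the advised 10 to 20 N. After I let go, the tab stayed put: its place in the side view agreed to within 0.1 px before and after the guard pull.
- **Guard:** I needed about 54.6 mm of pull, measured from both cameras before the pull.
    - **Checks that disagreed:** the arm's own travel gave 54.1 mm, so 0.5 mm short. The side camera put the pointer about 0.4 mm past the mark, or 0.2 mm using the mark as seen in that same picture. I left it between the two.
    - **Limits of the check:** the arm hid the pointer from the top camera, so the final check was from the side view only. It relies on my estimate that the pointer sits about 18 mm higher than the mark.
- **Other things on the table:** the last side picture showed nothing out of place where I could see. The arm partly hid the spice jar and hid the flat tin. I felt no unexpected contact forces on the way.

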